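# Clear the colour scale, set the tint bowl on it and tare

### The arm

A 6-joint arm with a two-finger parallel gripper is mounted at the origin on a cart in front of the work surface, level with it; the furniture and walls round the work are solid. World frame = base frame: x ahead of the robot, y to its left, z up, the work surface at z = 0. Lengths are in m, angles in degrees, forces in N, time in s.
With the tool pointing down it reaches from about 0.3 to 0.85 m from the base axis. Payload 5.4 kg.
Tool frame: the origin (TCP) lies on the centre line of the jaws, within the pads' length; the fingertips stand 22 mm ahead of it and the grasp point (between the pads) lies 3 mm ahead of it (manip.tip_reach is the distance from the TCP to the fingertips, in m); z points along the fingers, y is the line along which they close (so a half turn about z gives the same grasp; the last joint's range is limited). The gripper opens to 85 mm and grips with 20 to 120 N. Pads are 22 mm wide; open, the fingers measure 114 mm over their backs; the gripper's body (76 mm by 85 mm) begins 54 mm behind the grasp point. The pads swing forward as they close: fully open they stand 13 mm farther back than shut.
Start: joints at [63.478, 9.076, 91.501, -0, 79.423, -12.038], TCP at [0.144, 0.557, 0.253] pointing down, gripper open.
Joint ranges: [-166.64, 166.64], [-54.1, 131.32], [10.49, 154.53], [-73.88, 253.88], [9.74, 151.15], [-171.62, 171.62]. Speed limits (degrees/s): [147.25, 147.25, 180, 180, 180, 180].

### API

Orientations are given as [roll, pitch, yaw] about the fixed x, y, z axes, in that order (R = Rz(yaw) Ry(pitch) Rx(roll)).
In Python, from workcell import manip gives the robot as it stands.
- The arm moves only by the tool move_arm, never from a script. Its argument "increments" is a list of rows, each a list of 7 numbers: the opening in per cent of the stroke, from 0 (shut) to 100 (fully open), then the shift along the tool's x, y, z in cm, then the turn, a rotation vector about the tool's x, y, z in rad. A call has 1 to 20 rows; each row shifts and turns the commanded pose from where the row before left it, along the tool's axes as they then stand; what a row does not reach is not made up. A row lasts 1/8 s, in which the tool goes at most 62.5 mm and 10.7 degrees, less where a joint would pass 70% of its speed; a pose out of reach is approached as far as the arm can. A call is refused whole if a number of a shift passes 6.25 or a number of a turn 0.188, either way. A call with a gripper value outside its range is refused whole. The fingers move at their own pace and stop on an object; "newtons" is the grip in N (left out, the last holds). Time passes only in rows, so rows that do not move let the fingers close. It gives the time, the measured TCP pose, the force, the opening and the grip force at its end, in the units of the state.
- manip.get_state(): the state, without advancing time (a new reading comes with each control period).
- manip.read_camera(name): name is "scene" or "top" or "wrist"; returns a dict with "pixels" (420x560x3 uint8, red, green, blue), "fx", "fy", "cx", "cy" (pixels), "R" (3x3) and "t" (3): a world point X has camera coordinates R X + t. Camera axes: x right, y down, z forward; pixel columns grow to the right and rows downward; lengths in m; the calibration is good to about 2 mm. A picture is of the moment at which its call begins. There is no depth.
- manip.hand_in(): hands the job in; it is judged then, once.
The state is a dict: "time": time; "joint_positions": joint angles; "qvel": joint speeds; "tau": joint torques, N m; "tool_pos": TCP position; "orientation": TCP orientation; "wrist_force": force on the tool from outside, world axes, zero at the start; "ft_torque": the same for the moment, N m; "finger_gap": finger opening in m; "finger_force": force on a finger pad.
Only numpy, scipy, OpenCV 4.12 (cv2) and the standard library are available. Lean on these libraries where they do the work, as an engineer would, in place of code of your own. Each camera call takes 0.05 s, during which the arm holds its last target. There are 200 camera calls.

### The job

Get the colour scale ready for mixing a tint: take the cream pot that was left on the weighing plate off and stand it upright on the free worktop, then set the empty tint bowl down softly, upright and centred, on the plate. With the bowl standing there untouched, press the wide tare key on the sloping panel and keep a firm but moderate push on it (about 9 N, never over 20 N) for a little more than a second, then back away. Do not press the two small round keys, and leave everything else where it is.

Things in the scene. Friction and masses are not known exactly. Their poses are not given: they have to be found in the camera images.
- scale: Colour scale: white wedge-shaped housing 170 deep (x), 170 wide (y), 55 mm high, fast on the worktop. Origin: on the worktop under the weighing plate's centre; x to the scale's back, away from the robot, y to its left, z up. Its front is a flat panel, from 92 mm before the origin at height 13 mm rising backward at 32 degrees to horizontal: display above, a row of three membrane keys below.
- platform: Weighing plate: steel disc, diameter 150, 6 mm thick, on a short neck, top 97 mm above the worktop. Origin: centre of its top; z up. Sprung: 4 N per mm, stop at 4 mm; bears 15 N at most. Its front rim reaches 8 mm out past the tare key's centre, its underside 60 mm over it, so no vertical tool reaches the key: come from the front, tilted about 32 (25 to 45) degrees from vertical.
- tare_key: Tare key: the wide pad amid the row, 27 (up the slope) x 52 mm (across), 3 mm proud. Origin: centre of its top face; z out of the panel (toward the robot and up, 32 degrees from vertical), x up the slope. Almost no travel: 0.5 N at first, then 5 N per mm, firm stop at 1.8 mm (9.5 N), beyond it the force climbs steeply. Answers to 6 N kept up for 1 s; over 20 N harms it.
- power_key: Small round key, diameter 20, 56 mm to the scale's left (+y) of the tare key's centre. Origin and axes as for the tare key. Not to be pressed (2 N is a press).
- unit_key: Small round key, diameter 20, 56 mm to the scale's right (-y) of the tare key's centre. Origin and axes as for the tare key. Not to be pressed (2 N is a press).
- cream_pot: Closed round cosmetic pot standing on the weighing plate: diameter 61, 48 mm high (the lid is the top 10 mm), 0.09 to 0.18 kg. Origin: centre of its underside; z up.
- bowl: Empty tint bowl on the worktop: rim diameter 127, 50 mm high, wall flaring from a foot of diameter 76, about 0.06 to 0.1 kg; a flat side tab at the rim points to its -y. Origin: on its underside, 10 mm from the foot's centre toward the tab; z up. It can be carried by the tab, squeezed across its 24 mm width (along x).
- bowl_foot (a point): Centre of the underside of the bowl's round foot; axes as the bowl's.
- bowl_tab (a point): Middle of the bowl's side tab, 77 mm from the foot's centre toward the bowl's -y, 45.5 mm above its underside. The tab is 24 mm wide (bowl's x), 5 mm thick, and stands 21 mm out beyond the rim (along y; this point is 8 mm from its outer end). Axes as the bowl's.
- tint_brush: Bystander: tint brush, 183 mm long, lying flat. Leave it where it is (30 mm at most). Origin: centre of its underside.
- gold_pot: Bystander: small round pot with a metal-look lid, diameter 53, 36 mm high. Leave it where it is (30 mm at most). Origin: centre of its underside.
- clip_white: Bystander: flat sectioning clip, 110 mm long, lying. Leave it where it is (30 mm at most). Origin: centre of its underside.
- clip_black: Bystander: flat sectioning clip, 110 mm long, lying. Leave it where it is (30 mm at most). Origin: centre of its underside.
- dropper: Bystander: dropper bottle, diameter 39, 158 mm high. Leave it where it is (30 mm at most). Origin: centre of its underside.
- comb_jar: Bystander: open glass comb jar, diameter 86, 150 mm high. Leave it where it is (30 mm at most). Origin: centre of its underside.
- hair_clipper: Bystander: hair clipper, 200 mm long, lying. Leave it where it is (30 mm at most). Origin: centre of its underside.
There are look-alikes about, which are no part of the job. Leave any purple look-alike of the cream_pot alone. There is more than one size of the bowl; the job needs the larger.

How it is judged:
By the outcome, as a careful person would: the job done as asked, in the order asked, and still so for the second after the job is handed in, with the robot touching nothing.
It also fails if it takes over 61 s, if anything falls off the work surface, if the arm or the gripper's body presses on something with over 40 N, if the wrist force passes 120 N, or if a joint passes its speed limit or range.

## Working session

There is one attempt and no reset: what is moved stays moved. The work goes in short steps, Python scripts to look and compute and a tool call to move; the robot and the scene stay as the last step left them, time stands still between calls to the robot, and variables do not carry over. Pictures are saved under pics/ and viewed, at most 10 in all, crops included, and the job is handed in when it is done.

Besides the shell and the picture viewer there is one more tool, called after "Request:" as a command line: name --pt "numbers of a row" for each row, then --argument value for the rest. move_arm: Moves the arm, as the interface text tells. Its arguments: {"type":"object","properties":{"increments":{"type":"array"},"newtons":{"type":"number"}},"required":["increments"]}

```bash
ls; mkdir -p pics
python3 - <<'E'
from workcell import manip
import cv2,numpy as np
for n in("scene","top"):
    c=manip.read_camera(n); cv2.imwrite(f"pics/{n}0.png",cv2.resize(c["pixels"][:,:,::-1],(800,600),interpolation=cv2.INTER_CUBIC))
    R=np.array(c["R"]);print(n,c["fx"],c["fy"],c["cx"],c["cy"],(-R.T@c["t"]).round(3),R.round(3).tolist())
print(manip.get_state(),manip.tip_reach)
E
```

```text
pics
scene 424.57717999287144 424.57717999287144 284.2928401773854 206.8981709399283 [ 0.205 -0.67   0.989] [[0.87, -0.493, -0.014], [-0.395, -0.678, -0.62], [0.296, 0.545, -0.784]]
top 381.209954631768 381.209954631768 281.77138909947735 206.16005108387918 [ 0.42  -0.025  1.229] [[-0.025, -1.0, 0.006], [-0.991, 0.024, -0.128], [0.128, -0.009, -0.992]]
{'time': 0.1, 'joint_positions': array([ 6.34766537e+01,  9.11059279e+00,  9.15646488e+01,  1.22771730e-03,
        7.94251931e+01, -1.20378688e+01]), 'qvel': array([ 0.0081157 , -0.20898199, -0.09132892, -0.07737422,  0.08771966,
        0.03935586]), 'tau': array([-2.81233697e-04, -3.96988571e+01, -3.32337534e+01, -2.04968678e-04,
        4.25576422e-03,  3.90763194e-05]), 'tool_pos': array([0.14360893, 0.55625013, 0.25240281]), 'orientation': array([-1.79902025e+02, -2.21264058e-02,  1.65514277e+02]), 'wrist_force': array([-0.39415591,  0.49731564,  0.16868495]), 'ft_torque': array([-0.00379228, -0.01745272,  0.00158619]), 'finger_force': 0.0, 'finger_gap': 0.0853229426707164} 0.022
```

View pics/scene0.png

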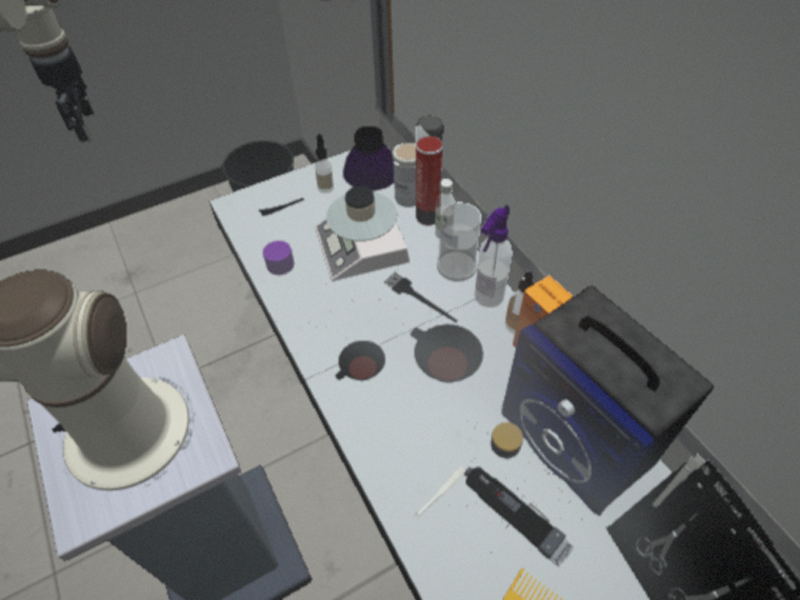

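View pics/top0.png

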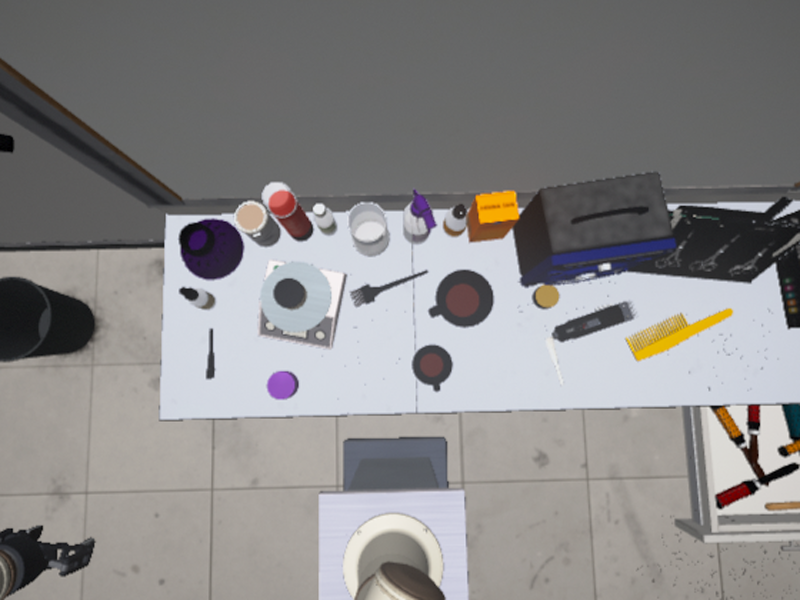

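Scene: the dark-lidded cream pot is on the plate (top view 290,292 on plate centre 295,298). The large bowl is at (464,298) with its tab at (434,312), and the purple look-alike is at (282,385). Next I measure these.

```bash
cat > h.py <<'E'
import numpy as np,cv2
from workcell import manip
def ray(c,u,v):
    R=np.array(c["R"]);o=-R.T@np.array(c["t"])
    d=R.T@np.array([(u-c["cx"])/c["fx"],(v-c["cy"])/c["fy"],1]);return o,d
def at(c,u,v,z,s=1.0):
    o,d=ray(c,u/s,v/s);return (o+d*(z-o[2])/d[2])[:2]
def tri(cs,ps):
    A=0;b=0
    for c,p in zip(cs,ps):
        o,d=ray(c,*p);d=d/np.linalg.norm(d);P=np.eye(3)-np.outer(d,d);A=A+P;b=b+P@o
    return np.linalg.solve(A,b)
def proj(c,X):
    q=np.array(c["R"])@np.asarray(X,float)+c["t"];return np.array([q[0]/q[2]*c["fx"]+c["cx"],q[1]/q[2]*c["fy"]+c["cy"]])
def rectify(c,z,x0,x1,y0,y1,mm):
    """metric view of plane z: column=-y, row=-x"""
    ys=np.arange(y1,y0,-mm/1000);xs=np.arange(x1,x0,-mm/1000)
    Y,X=np.meshgrid(ys,xs);R=np.array(c["R"])
    q=np.stack([X,Y,0*X+z],-1)@R.T+c["t"]
    return cv2.remap(c["pixels"],(q[...,0]/q[...,2]*c["fx"]+c["cx"]).astype('f4'),(q[...,1]/q[...,2]*c["fy"]+c["cy"]).astype('f4'),cv2.INTER_CUBIC)
E
python3 - <<'E'
from h import *
c=manip.read_camera("top");s=800/560
for n,u,v,z in[("plate",295,298,.097),("lid",290,292,.145),("bowl rim",464,298,.05),("tab",434,312,.0455),("scaleFL",258,345,.013),("scaleFR",334,348,.013),("scale BR",347,274,.055),("purple",282,385,.048),("clipblack",210,353,.01),("small bowl",432,365,.03),("dropper",185,292,.158),("brushhead",355,294,.01),("edge",290,418,0)]:
    print(n,at(c,u,v,z,s).round(3))
# panels: plate plane, bowl plane 1mm/px then x2
a=rectify(c,.097,.38,.64,.09,.35,1);b=rectify(c,.05,.38,.64,-.25,.03,1)
im=np.hstack([a,b]);im=cv2.resize(im,None,fx=1.48,fy=1.48);print(im.shape)
cv2.imwrite("pics/rect.png",im[:,:,::-1])
E
```

```text
plate [0.565 0.19 ]
lid [0.571 0.191]
bowl rim [ 0.562 -0.17 ]
tab [ 0.533 -0.104]
scaleFL [0.472 0.288]
scaleFR [0.461 0.119]
scale BR [0.62  0.084]
purple [0.384 0.227]
clipblack [0.457 0.395]
small bowl [ 0.418 -0.096]
dropper [0.574 0.396]
brushhead [0.581 0.071]
edge [0.31  0.219]
(385, 799, 3)
```

View pics/rect.png

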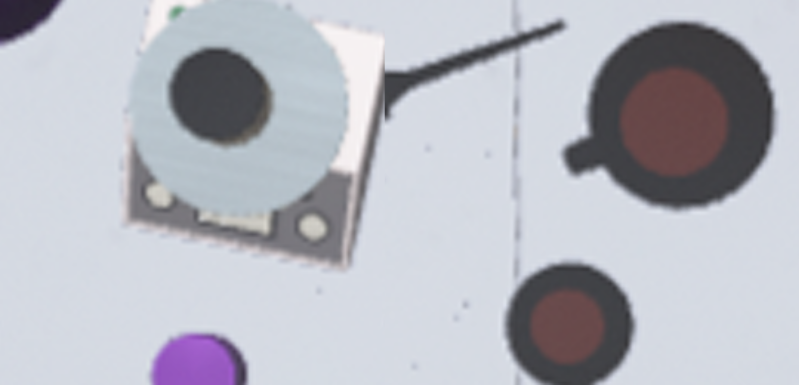

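Plate centre is about (0.570,0.189) and the lid about (0.570,0.192). The large bowl is about (0.562,-0.170), tab about (0.531,-0.099), and scale yaw about -12°. Sizes agree with those given, so I move above the pot.

Request:
move_arm --pt "100 -5 -2.45 0 0 0 0" --pt "100 -5 -2.45 0 0 0 0" --pt "100 -5 -2.45 0 0 0 0" --pt "100 -5 -2.45 0 0 0 0" --pt "100 -5 -2.45 0 0 0 0" --pt "100 -5 -2.45 0 0 0 0" --pt "100 -5 -2.45 0 0 0 0" --pt "100 -5 -2.45 0 0 0 0" --pt "100 -5 -2.45 0 0 0 0" --pt "100 -5 -2.45 0 0 0 0" --pt "100 0 0 0 0 0 0" --pt "100 0 0 0 0 0 0" --newtons 40

```text
time: 1.65
tool_pos: [0.5661, 0.1947, 0.2528]
orientation: [-180.0, -0.1, 165.5]
wrist_force: [0.2, -0.3, 0.0]
finger_gap: 0.0857
finger_force: 0.0
```

Run:
```python
from h import *
c=manip.read_camera("wrist");cv2.imwrite("pics/w1.png",c["pixels"][:,:,::-1])
s=manip.get_state();print(s["tool_pos"],s["orientation"],s["joint_positions"])
print(proj(c,[.57,.192,.145]),proj(c,[.57,.189,.097]))
```

```text
[0.56579955 0.19518453 0.25297218] [-1.79998598e+02 -6.17368883e-02  1.65562683e+02] [ 7.46634531e+00  1.25789560e+01  8.75299158e+01  2.20689578e-02
  7.99489321e+01 -6.81002008e+01]
[277.85746676 221.41027224] [275.06791561 204.66701439]
```

View pics/w1.png

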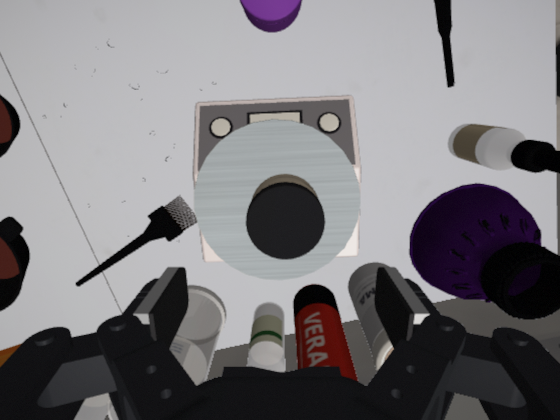

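Wrist view: lid centre (285,219), plate centre (277,199), small keys (221,127) and (329,122).

Run:
```python
from h import *
c=manip.read_camera("wrist")
g=c["pixels"].astype(int)
m=((g.max(2)<60)*255).astype('u1');m[265:]=0;m[:,:240]=0;m[:,335:]=0
n,l,st,ce=cv2.connectedComponentsWithStats(m);k=1+np.argmax(st[1:,4]);print(st[k],ce[k])
print("lid",at(c,285.5,219,.145),at(c,*ce[k],.145))
print("lid edges",at(c,246.5,219,.145),at(c,324.5,219,.145))
print("plate",at(c,277,199,.097),at(c,194,199,.097),at(c,360,199,.097),at(c,277,121,.095),at(c,277,278,.097))
a,b=at(c,221,127,.032),at(c,329,122,.032);d=b-a
print("keys",a,b,(a+b)/2,np.linalg.norm(d),"yaw",np.degrees(np.arctan2(-d[0],d[1])))
print("scale FL/FR", at(c,194,102,.013),at(c,355,96,.013))
```

```text
[ 246  183   78   76 4686] [284.34016219 220.420828  ]
lid [0.56938306 0.1985222 ] [0.57025792 0.19740208]
lid edges [0.56208616 0.17018298] [0.57668186 0.22686878]
plate [0.56516073 0.1924885 ] [0.54673559 0.12090971] [0.58359586 0.26410613] [0.50040135 0.209371  ] [0.6413344  0.17260371]
keys [0.49332079 0.15091017] [0.51615614 0.25965787] [0.50473846 0.20528402] 0.111119371297973 yaw -11.858936907601352
scale FL/FR [0.46155092 0.12736937] [0.4982556 0.29432  ]
```

Request:
move_arm --pt "100 -0.35 0.2 3.5 0 0 0" --pt "100 0 0 3.5 0 0 0" --pt "100 0 0 3.0 0 0 0" --pt "100 0 0 1.6 0 0 0" --pt "100 0 0 0.9 0 0 0" --pt "60 0 0 0 0 0 0" --pt "50 0 0 0 0 0 0" --pt "40 0 0 0 0 0 0" --pt "40 0 0 0 0 0 0" --pt "40 0 0 0 0 0 0" --newtons 40

```text
time: 3.0
tool_pos: [0.5712, 0.1957, 0.1291]
orientation: [179.9, 0.1, 165.5]
wrist_force: [0.3, 3.2, 4.3]
finger_gap: 0.0601
finger_force: 42.7
```

Request:
move_arm --pt "40 0 0 -1 0 0 0" --pt "40 0 0 -2.5 0 0 0" --pt "40 0 0 -2.5 0 0 0" --pt "40 1.2 -2 0 0 0 0" --pt "40 2 -3.2 0 0 0 0" --pt "40 2 -3.2 0 0 0 0" --pt "40 2 -3.3 0 0 0 0" --pt "40 2 -3.3 0 0 0 0" --pt "40 1.2 -2 0 0 0 0" --pt "40 0.6 -0.9 2 0 0 0" --pt "40 0 0 3.5 0 0 0" --pt "40 0 0 3.5 0 0 0" --pt "40 0 0 3 0 0 0" --pt "40 0 0 1.5 0 0 0" --pt "40 0 0 0.8 0 0 0" --pt "40 0 0 0.5 0 0 0" --pt "40 0 0 0 0 0 0"

```text
time: 5.12
tool_pos: [0.4197, 0.0496, 0.0407]
orientation: [180.0, 0.0, 165.5]
wrist_force: [-0.2, 0.1, -1.3]
finger_gap: 0.0602
finger_force: 43.7
```

Request:
move_arm --pt "40 0 0 0.5 0 0 0" --pt "40 0 0 0.2 0 0 0" --pt "40 0 0 0 0 0 0"

```text
time: 5.5
tool_pos: [0.4194, 0.0497, 0.0334]
orientation: [-180.0, 0.0, 165.5]
wrist_force: [-1.1, -0.8, -0.1]
finger_gap: 0.0596
finger_force: 43.7
```

Request:
move_arm --pt "40 0 0 0.05 0 0 0" --pt "100 0 0 0 0 0 0" --pt "100 0 0 0 0 0 0" --pt "100 0 0 -1 0 0 0" --pt "100 0 0 -3 0 0 0" --pt "100 0 0 -5 0 0 0" --pt "100 0 0 -5 0 0 0" --pt "60 0 0 -3 0 0 0" --pt "60 -4 -3.2 0 0 0 0" --pt "60 -4 -3.2 0 0 0 0" --pt "60 -4 -3.2 0 0 0 0" --pt "60 -2.6 -2 0 0 0 0" --pt "60 0 0 0 0 0 0.181" --pt "60 0 0 0 0 0 0.181" --pt "60 0 0 0 0 0 0.181" --pt "60 0 0 0 0 0 0.181" --pt "60 0 0 0 0 0 0.181" --pt "60 0 0 0 0 0 0" --pt "60 0 0 0 0 0 0" --newtons 60

```text
time: 7.88
tool_pos: [0.5317, -0.0991, 0.2031]
orientation: [180.0, 0.0, 113.8]
wrist_force: [0.6, -0.2, 0.1]
finger_gap: 0.0516
finger_force: 0.0
```

Run:
```python
from h import *
c=manip.read_camera("wrist");t=manip.read_camera("top")
s=manip.get_state();print(s["tool_pos"],s["orientation"],s["joint_positions"])
a=c["pixels"].copy()
for p in([.531,-.099,.0455],[.562,-.17,.05]): cv2.drawMarker(a,tuple(int(i) for i in proj(c,p)),(0,255,0),0,12); print(proj(c,p))
b=cv2.resize(t["pixels"][170:290,170:350],None,fx=1.3,fy=1.3)
o=np.zeros((420,800,3),'u1');o[:,:560]=a;o[:156,566:800]=b[:,:234]
cv2.imwrite("pics/w2.png",o[:,:,::-1])
```

```text
[ 0.53161185 -0.09909581  0.20295032] [1.79994560e+02 6.27040376e-03 1.13770232e+02] [-2.33691114e+01  6.52049649e+00  1.00179734e+02 -2.89854731e-04
  7.32914725e+01 -4.71392603e+01]
[279.35839207 198.7393842 ]
[279.08699742 278.48523095]
```

View pics/w2.png

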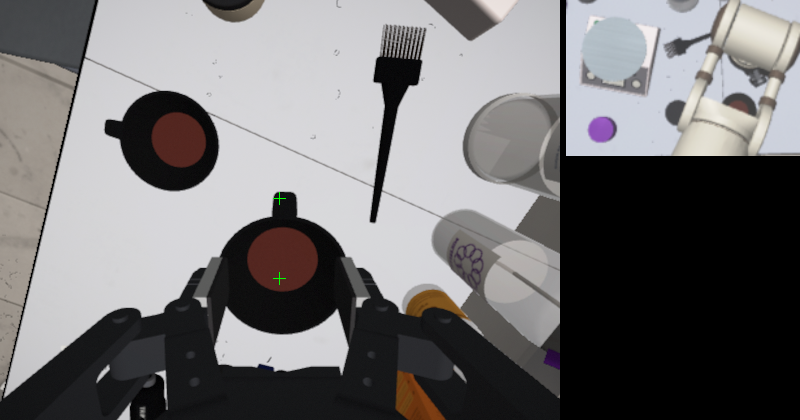

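The bowl's rim is centred at about (283,275). Its tab spans columns 273–297 with its end at row 192, well aligned with the jaws.

Run:
```python
from h import *
c=manip.read_camera("wrist")
e=at(c,285,192,.047);r=at(c,283,275,.05)
print("tab end",e,"rim",r,"diam",np.linalg.norm(at(c,219,273,.05)-at(c,347,273,.05)),"len",np.linalg.norm(e-r))
d=(e-r)/np.linalg.norm(e-r);p=e-.008*d;print("tab",p,r+.077*d,"ang",np.degrees(np.arctan2(d[1],d[0])))
s=manip.get_state();D=np.array([*p,0])-s["tool_pos"]
y=np.radians(s["orientation"][2]);X=np.array([np.cos(y),np.sin(y)]);Y=np.array([np.sin(y),-np.cos(y)]);print("tool dx,dy cm",100*D[:2]@X,100*D[:2]@Y)
```

```text
tab end [ 0.53286913 -0.09090602] rim [ 0.56375063 -0.16503875] diam 0.12126158793867199 len 0.08030771505238782
tab [ 0.53594544 -0.09829089] [ 0.53414107 -0.0939594 ] ang 112.61516735067421
tool dx,dy cm -0.09749725624641802 0.42899988139098433
```

Request:
move_arm --pt "60 0.25 0.4 2 0 0 0" --pt "60 0 0 4 0 0 0" --pt "60 0 0 4 0 0 0" --pt "60 0 0 3 0 0 0" --pt "60 0 0 1.8 0 0 0" --pt "60 0 0 1.0 0 0 0" --pt "60 0 0 0 0 0 0" --pt "40 0 0 0 0 0 0" --pt "30 0 0 0 0 0 0" --pt "20 0 0 0 0 0 0" --pt "20 0 0 0 0 0 0" --pt "20 0 0 0 0 0 0" --pt "20 0 0 0 0 0 0" --newtons 60

```text
time: 9.65
tool_pos: [0.5346, -0.0951, 0.0451]
orientation: [180.0, 0.0, 113.7]
wrist_force: [-0.6, 2.4, 3.0]
finger_gap: 0.0211
finger_force: 58.5
```

Request:
move_arm --pt "20 0 0 -0.5 0 0 0" --pt "20 0 0 -1.5 0 0 0" --pt "20 0 0 -3 0 0 0" --pt "20 0 0 -3.5 0 0 0" --pt "20 0 0 -3.5 0 0 0" --pt "20 0 0 -3.5 0 0 0" --pt "20 0 0 -2 0 0 0" --pt "20 0 0 0 0 0 0" --pt "20 0 0 0 0 0 0"

```text
time: 10.78
tool_pos: [0.5336, -0.095, 0.2188]
orientation: [-179.9, -0.1, 113.7]
wrist_force: [-0.2, -0.0, -1.7]
finger_gap: 0.0208
finger_force: 58.6
```

Run:
```python
from h import *
c=manip.read_camera("wrist");t=manip.read_camera("scene")
s=manip.get_state();print(s["tool_pos"],s["orientation"],s["wrist_force"],s["ft_torque"])
a=cv2.resize(c["pixels"],None,fx=.9,fy=.9)
b=cv2.resize(t["pixels"][100:300,200:350],None,fx=1.9,fy=1.9)
o=np.zeros((380,800,3),'u1');o[:378,:504]=a;o[:380,510:795]=b[:380,:285]
cv2.imwrite("pics/w3.png",o[:,:,::-1])
```

```text
[ 0.53340747 -0.09491613  0.21828298] [-1.79887173e+02 -1.16541979e-01  1.13656782e+02] [ 0.04684372  0.45807669 -0.36417597] [ 0.01905635 -0.01795241 -0.00062271]
```

View pics/w3.png

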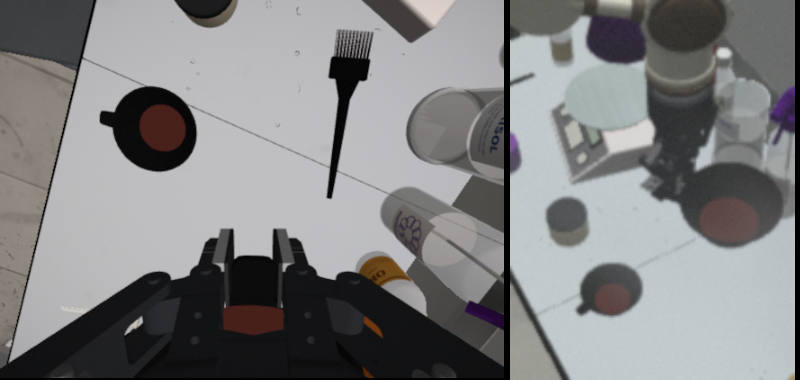

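The bowl is held by its tab and the cream pot stands upright on the worktop. Next I check the droop numerically.

```bash
cat > fit.py <<'E'
from h import *
from scipy.spatial.transform import Rotation as Ro
def bowl(tilt,r0,zo,s):
    y=np.radians(s["orientation"][2]);d=np.array([np.cos(y),np.sin(y),0]);k=np.array([np.sin(y),-np.cos(y),0])
    a=np.linspace(0,2*np.pi,73);P=[np.c_[r*np.cos(a),r*np.sin(a),0*a+z] for r,z in((.0635,.0045),(.038,-.0455))]
    P=np.vstack(P)+np.r_[-d[:2]*r0,0]
    return Ro.from_rotvec(k*np.radians(tilt)).apply(P)+s["tool_pos"]+[0,0,zo]
def hull(c,P):
    q=np.array([proj(c,p) for p in P]);return cv2.convexHull((q*16).round().astype(np.int32))
def run(cams,zs=(-.004,0,.004)):
    s=manip.get_state();D=[]
    for n in cams:
        c=manip.read_camera(n);g=c["pixels"].astype(int)
        dark=(g.max(2)<75)|((g[...,0]>g[...,1]+25)&(g[...,0]<140))
        H=hull(c,bowl(0,.077,0,s));m=np.zeros(dark.shape,'u1');cv2.fillConvexPoly(m,H,1,shift=4)
        win=cv2.dilate(m,np.ones((9,9)))>0
        y=np.radians(s["orientation"][2]);ce=proj(c,s["tool_pos"]-[.077*np.cos(y),.077*np.sin(y),0]);tp=proj(c,s["tool_pos"])
        v,u=np.mgrid[:420,:560];away=((u-ce[0])*(ce-tp)[0]+(v-ce[1])*(ce-tp)[1])>-3
        D.append((c,dark,win&away))
    R=[]
    for t in np.arange(-12,13,2):
        for r0 in(.072,.075,.078,.081):
            for zo in zs:
                e=0
                for c,dark,w in D:
                    m=np.zeros(dark.shape,'u1');cv2.fillConvexPoly(m,hull(c,bowl(t,r0,zo,s)),1,shift=4)
                    e+=((m>0)!=dark)[w].sum()
                R.append((int(e),int(t),r0,zo))
    print([int(w.sum()) for _,_,w in D],sorted(R)[:8]); print("flat",min(r for r in R if r[1]==0))
if __name__=="__main__": run(["scene"]);run(["scene","top"])
E
python3 fit.py
```

```text
[1497] [(534, -12, 0.072, 0.004), (534, -10, 0.072, 0.004), (541, -12, 0.072, 0), (544, -8, 0.072, 0.004), (545, -10, 0.072, 0), (549, -6, 0.072, 0.004), (552, -4, 0.072, 0.004), (554, -12, 0.072, -0.004)]
flat (568, 0, 0.072, 0.004)
[1491, 1354] [(1324, -4, 0.072, 0), (1324, -4, 0.072, 0.004), (1325, -10, 0.072, 0.004), (1325, -2, 0.072, 0.004), (1327, -10, 0.072, 0), (1327, 0, 0.072, 0.004), (1328, -6, 0.072, 0), (1329, -12, 0.072, -0.004)]
flat (1327, 0, 0.072, 0.004)
```

Run:
```python
from fit import *
s=manip.get_state();c=manip.read_camera("scene");P=bowl(0,.077,0,s)
x0,y0,f=270,160,5
o=cv2.resize(c["pixels"][y0:y0+120,x0:x0+150],None,fx=f,fy=f,interpolation=cv2.INTER_CUBIC)
for i,col in((slice(0,73),(0,255,0)),(slice(73,146),(255,255,0))):
    q=np.array([(proj(c,p)-[x0,y0]+.5)*f for p in P[i]]).astype(np.int32);cv2.polylines(o,[q],1,col,1)
cv2.imwrite("pics/ov.png",o[:,:,::-1])
```

```text
(no output)
```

View pics/ov.png

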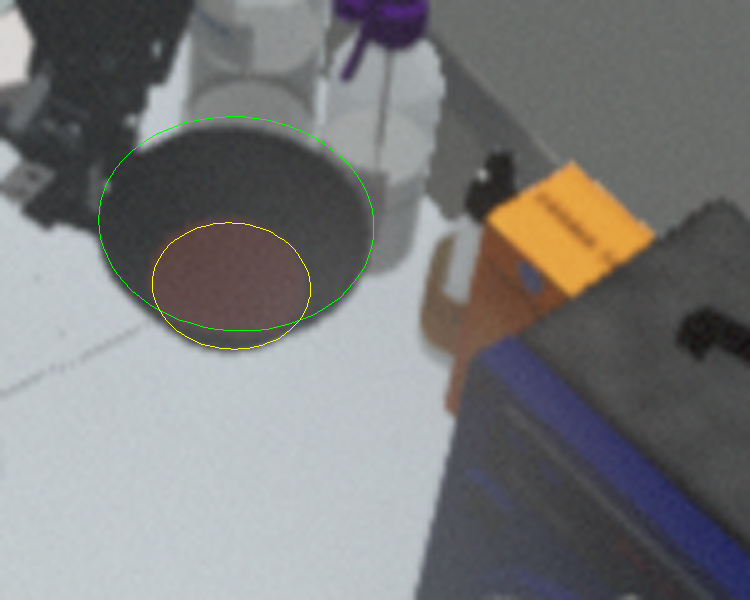

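The bowl hangs level (overlay matches within about 2 px, foot at 235,285). I carry it over the plate.

Request:
move_arm --pt "20 0 0 -1 0 0 0" --pt "20 1.2 0.55 0 0 0 0" --pt "20 2.4 1.1 0 0 0 0" --pt "20 3.2 1.45 0 0 0 0" --pt "20 3.2 1.5 0 0 0 0" --pt "20 3.2 1.5 0 0 0 0" --pt "20 3.2 1.45 0 0 0 0" --pt "20 3.2 1.45 0 0 0 0" --pt "20 3.2 1.45 0 0 0 0" --pt "20 3.2 1.45 0 0 0 0" --pt "20 2.9 1.35 0 0 0 0" --pt "20 1.8 0.85 0 0 0 0" --pt "20 0.8 0.4 0 0 0 0" --pt "20 0 0 2.5 0 0 0" --pt "20 0 0 2.5 0 0 0" --pt "20 0 0 1.5 0 0 0" --pt "20 0 0 0 0 0 0" --pt "20 0 0 0 0 0 0"

```text
time: 13.32
tool_pos: [0.5414, 0.2514, 0.166]
orientation: [179.9, 0.0, 113.6]
wrist_force: [-0.0, -0.4, -0.8]
finger_gap: 0.0212
finger_force: 58.7
```

Run:
```python
from fit import *
s=manip.get_state();print(s["tool_pos"],s["orientation"],s["wrist_force"])
y=np.radians(s["orientation"][2]);d=np.array([np.cos(y),np.sin(y)]);print("foot",s["tool_pos"][:2]-.077*d)
def crop(n,x0,y0,f):
    c=manip.read_camera(n);P=bowl(0,.077,0,s);o=cv2.resize(c["pixels"][y0:y0+110,x0:x0+100],None,fx=f,fy=f,interpolation=cv2.INTER_CUBIC)
    a=np.linspace(0,2*np.pi,73);pl=np.c_[.57+.075*np.cos(a),.19+.075*np.sin(a),0*a+.097]
    for L,col in((P[:73],(0,255,0)),(P[73:],(255,255,0)),(pl,(255,0,0))):
        q=np.array([(proj(c,p)-[x0,y0]+.5)*f for p in L]).astype(np.int32);cv2.polylines(o,[q],1,col,1)
    return o
o=np.hstack([crop("scene",210,115,4),crop("top",160,160,4)]);print(o.shape);cv2.imwrite("pics/pl.png",o[:,:,::-1])
```

```text
[0.54144567 0.25143123 0.16597163] [1.79895045e+02 2.45085970e-02 1.13643181e+02] [-0.00820738 -0.35098236 -0.81206692]
foot [0.57232572 0.18089455]
(440, 800, 3)
```

View pics/pl.png

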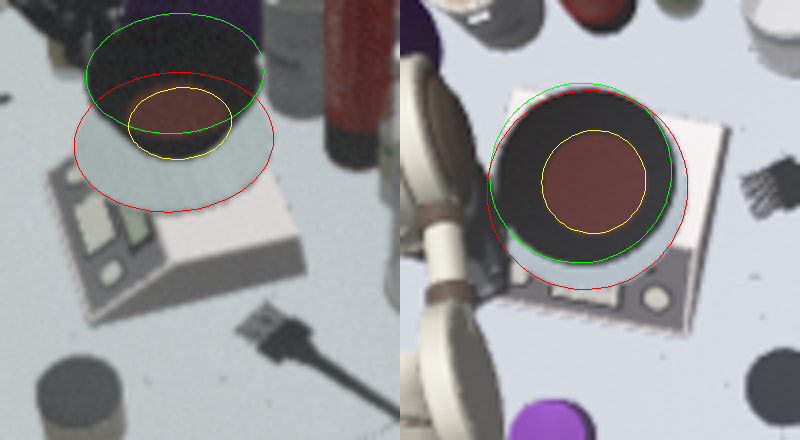

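Request:
move_arm --pt "20 0.9 0.2 0 0 0 0" --pt "20 0 0 1 0 0 0" --pt "20 0 0 0.6 0 0 0" --pt "20 0 0 0.2 0 0 0" --pt "20 0 0 0.1 0 0 0" --pt "20 0 0 0 0 0 0" --pt "20 0 0 0 0 0 0"

```text
time: 14.3
tool_pos: [0.5391, 0.2605, 0.1461]
orientation: [180.0, 0.0, 113.7]
wrist_force: [0.6, -0.2, -0.8]
finger_gap: 0.0211
finger_force: 58.7
```

Request:
move_arm --pt "20 0 0 0.15 0 0 0" --pt "20 0 0 0.1 0 0 0" --pt "20 0 0 0.1 0 0 0" --pt "20 0 0 0.05 0 0 0" --pt "20 0 0 0 0 0 0" --pt "20 0 0 0 0 0 0"

```text
time: 15.05
tool_pos: [0.539, 0.2607, 0.1421]
orientation: [180.0, -0.0, 113.7]
wrist_force: [-0.7, 0.4, 2.0]
finger_gap: 0.0212
finger_force: 58.9
```

Request:
move_arm --pt "20 0 0 -0.03 0 0 0" --pt "35 0 0 0 0 0 0" --pt "45 0 0 0 0 0 0" --pt "55 0 0 0 0 0 0" --pt "60 0 0 0 0 0 0" --pt "60 0 0 0 0 0 0" --pt "60 0 0 -1.5 0 0 0" --pt "60 0 0 -3 0 0 0" --pt "60 0 0 -4 0 0 0" --pt "60 0 0 -2 0 0 0" --pt "60 0 0 0 0 0 0"

```text
time: 16.42
tool_pos: [0.5399, 0.2608, 0.2492]
orientation: [179.8, 0.0, 113.7]
wrist_force: [1.1, -0.1, 0.8]
finger_gap: 0.0512
finger_force: 0.0
```

Run:
```python
from h import *
s=manip.get_state();print(s["tool_pos"],s["orientation"],s["joint_positions"])
a=np.linspace(0,2*np.pi,73)
def crop(n,x0,y0,f):
    c=manip.read_camera(n);o=cv2.resize(c["pixels"][y0:y0+110,x0:x0+100],None,fx=f,fy=f,interpolation=cv2.INTER_CUBIC)
    for r,z,col in((.075,.097,(255,0,0)),(.0635,.147,(0,255,0)),(.038,.097,(255,255,0))):
        q=np.array([(proj(c,[.57+r*np.cos(t),.19+r*np.sin(t),z])-[x0,y0]+.5)*f for t in a]).astype(np.int32);cv2.polylines(o,[q],1,col,1)
    return o
o=np.hstack([crop("scene",210,115,4),crop("top",160,160,4)]);cv2.imwrite("pics/pl2.png",o[:,:,::-1])
```

```text
[0.53989128 0.26080042 0.24923648] [1.79765474e+02 3.97693745e-02 1.13668457e+02] [ 1.42484396e+01  1.26773907e+01  8.78414558e+01 -8.63054582e-04
  7.92432813e+01 -9.41993931e+00]
```

View pics/pl2.png

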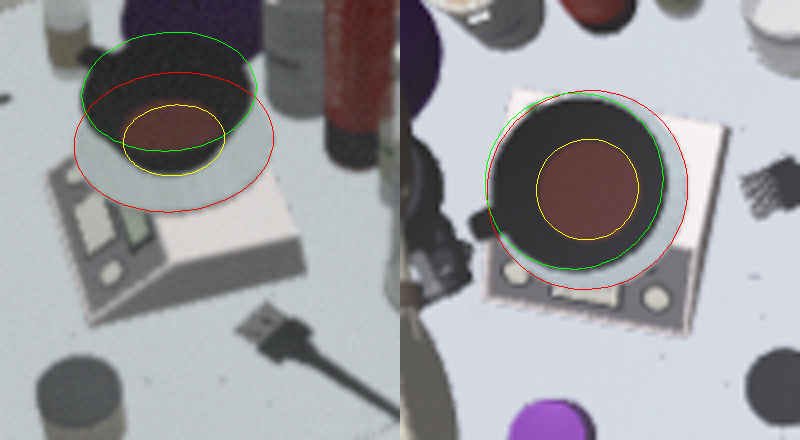

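The bowl stands upright and centred: its foot at (587,190) fits the drawn circle, with the tab off to the left. Now I reorient for the tilted press.

Request:
move_arm --pt "60 0 0 0 0 0 -0.1585" --pt "60 0 0 0 0 0 -0.1585" --pt "60 0 0 0 0 0 -0.1585" --pt "60 0 0 0 0 0 -0.1585" --pt "60 0 0 0 0 0 -0.1585" --pt "60 0 0 0 0 0 -0.1585" --pt "0 4.3 -2.3 0 0 0 0" --pt "0 4.3 -2.3 0 0 0 0" --pt "0 4.3 -2.3 0 0 0 0" --pt "0 0 0 0 0 -0.148 0" --pt "0 0 0 0 0 -0.148 0" --pt "0 0 0 0 0 -0.148 0" --pt "0 0 0 0 0 -0.148 0" --pt "0 0 0 0 0 0 0" --pt "0 0 0 0 0 0 0" --newtons 40

```text
time: 18.4
tool_pos: [0.3985, 0.2194, 0.2467]
orientation: [-180.0, 33.8, 168.2]
wrist_force: [-0.3, 0.2, -0.1]
finger_gap: 0.0001
finger_force: 0.0
```

```bash
cat > tgt.py <<'E'
from h import *
from scipy.spatial.transform import Rotation as Ro
def go(back):
    s=manip.get_state();R=Ro.from_euler("xyz",s["orientation"],degrees=True).as_matrix();t=R[:,2]
    k=np.array([.5044,.2038,.031]);T=k-(.022+back)*t
    print(s["time"],s["tool_pos"].round(4),s["orientation"].round(1),s["joint_positions"].round(0),"z",t.round(3),"y",R[:,1].round(3),"F",s["wrist_force"].round(2),s["finger_gap"])
    print("target",T.round(4),"tool cm",(100*R.T@(T-s["tool_pos"])).round(2))
E
python3 -c "
from tgt import *;go(.08)"
```

```text
18.4 [0.3985 0.2194 0.2467] [-180.    33.8  168.2] [ 26. -25. 128. -26.  52. -41.] z [ 0.544 -0.115 -0.831] y [ 0.205  0.979 -0.001] F [-0.34  0.2  -0.11] 0.00012279593388066353
target [0.4489 0.2155 0.1158] tool cm [ 3.11  0.66 13.67]
```

Request:
move_arm --pt "0 0.8 0.17 3.4 0 0 0" --pt "0 0.8 0.17 3.4 0 0 0" --pt "0 0.8 0.16 3.4 0 0 0" --pt "0 0.7 0.16 3.4 0 0 0" --pt "0 0 0 0 0 0 0" --pt "0 0 0 0 0 0 0"

```text
time: 19.15
tool_pos: [0.45, 0.2156, 0.1182]
orientation: [180.0, 34.0, 168.1]
wrist_force: [0.2, 1.2, 1.0]
finger_gap: 0.0003
finger_force: 0.0
```

Run:
```python
from tgt import *
go(.04)
c=manip.read_camera("wrist");o=c["pixels"].copy()
y=np.array([-.0+.2045,.979,0])
for i in(0,.056,-.056):
    p=proj(c,np.array([.5044,.2038,.031])+i*y);print(p.round(0));cv2.drawMarker(o,tuple(int(v) for v in p),(255,0,0),0,14)
cv2.imwrite("pics/key.png",o[:,:,::-1])
```

```text
19.15 [0.45   0.2156 0.1182] [180.   34.  168.1] [ 22.  -6. 130. -36.  32. -29.] z [ 0.547 -0.115 -0.829] y [0.206 0.978 0.001] F [0.21 1.2  1.05] 0.00029477729288587134
target [0.4705 0.2109 0.0824] tool cm [ 0.26 -0.04  4.14]
[280. 214.]
[356. 214.]
[203. 215.]
```

View pics/key.png

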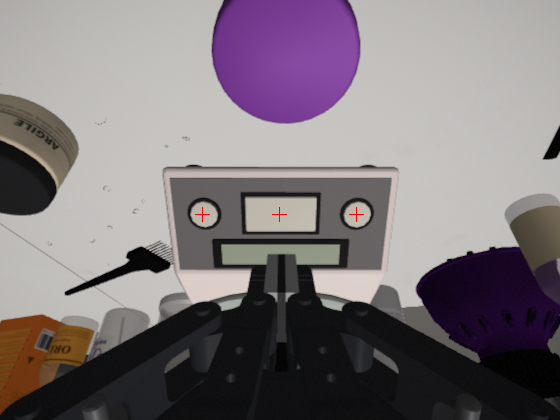

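The markers sit on the tare key (280,214) and both round keys, so the aim is right. I approach along the tool axis.

Request:
move_arm --pt "0 0.25 0 1.4 0 0 0" --pt "0 0 0 1.4 0 0 0" --pt "0 0 0 1.4 0 0 0" --pt "0 0 0 0 0 0 0"

```text
time: 19.7
tool_pos: [0.4704, 0.2114, 0.0818]
orientation: [180.0, 34.0, 168.1]
wrist_force: [0.7, 1.3, 0.6]
finger_gap: 0.0003
finger_force: 0.0
```

```bash
python3 -c "
from tgt import *;go(.006)"
```

```text
19.7 [0.4704 0.2114 0.0818] [180.   34.  168.1] [ 20.   1. 128. -41.  27. -25.] z [ 0.547 -0.115 -0.829] y [0.206 0.979 0.001] F [0.75 1.26 0.57] 0.0002676887150439553
target [0.4891 0.207  0.0542] tool cm [-0.05 -0.04  3.35]
```

Joint 5 (27°) stays clear of its limit. Continuing to 6 mm short of the key.

Request:
move_arm --pt "0 0 0 1.4 0 0 0" --pt "0 0 0 1.2 0 0 0" --pt "0 0 0 0.7 0 0 0" --pt "0 0 0 0 0 0 0" --pt "0 0 0 0 0 0 0"

```text
time: 20.32
tool_pos: [0.4879, 0.2075, 0.0536]
orientation: [180.0, 33.9, 168.1]
wrist_force: [0.0, 1.0, -0.4]
finger_gap: 0.0001
finger_force: 0.0
```

```bash
python3 -c "
from tgt import *;go(.0)"
```

```text
20.325 [0.4879 0.2075 0.0536] [180.   33.9 168.1] [ 19.   7. 126. -46.  23. -20.] z [ 0.546 -0.115 -0.83 ] y [0.205 0.979 0.   ] F [ 0.03  1.03 -0.36] 9.329973331984314e-05
target [0.4924 0.2063 0.0493] tool cm [-0.14 -0.03  0.62]
```

Request:
move_arm --pt "0 -0.1 0 0.3 0 0 0" --pt "0 0 0 0.2 0 0 0" --pt "0 0 0 0 0 0 0"

```text
time: 20.7
tool_pos: [0.4916, 0.2068, 0.0499]
orientation: [180.0, 33.9, 168.1]
wrist_force: [-1.1, 0.5, 1.1]
finger_gap: -0.0001
finger_force: 0.7
```

Request:
move_arm --pt "0 0 0 0.08 0 0 0" --pt "0 0 0 0 0 0 0"

```text
time: 20.95
tool_pos: [0.492, 0.2067, 0.0493]
orientation: [180.0, 33.9, 168.2]
wrist_force: [-2.0, 0.2, 4.4]
finger_gap: -0.0001
finger_force: 2.1
```

Request:
move_arm --pt "0 0 0 0.08 0 0 0" --pt "0 0 0 0 0 0 0" --pt "0 0 0 0 0 0 0"

```text
time: 21.32
tool_pos: [0.4924, 0.2067, 0.0487]
orientation: [180.0, 33.9, 168.2]
wrist_force: [-3.7, 0.3, 7.2]
finger_gap: 0.0002
finger_force: 3.7
```

Request:
move_arm --pt "0 0 0 0.02 0 0 0" --pt "0 0 0 0 0 0 0" --pt "0 0 0 0 0 0 0" --pt "0 0 0 0 0 0 0" --pt "0 0 0 0 0 0 0" --pt "0 0 0 0 0 0 0" --pt "0 0 0 0 0 0 0" --pt "0 0 0 0 0 0 0" --pt "0 0 0 0 0 0 0" --pt "0 0 0 0 0 0 0"

```text
time: 22.58
tool_pos: [0.4925, 0.2067, 0.0486]
orientation: [180.0, 33.9, 168.2]
wrist_force: [-4.8, -0.4, 7.3]
finger_gap: -0.0001
finger_force: 4.1
```

Request:
move_arm --pt "0 0 0 -0.5 0 0 0" --pt "0 0 0 -1.5 0 0 0" --pt "0 0 0 -2.5 0 0 0" --pt "0 0 0 -3 0 0 0" --pt "0 0 0 -3 0 0 0" --pt "0 0 0 -3 0 0 0" --pt "0 0 0 -2 0 0 0" --pt "0 0 0 0 0 0 0" --pt "0 0 0 0 0 0 0"

```text
time: 23.7
tool_pos: [0.4075, 0.224, 0.1759]
orientation: [-179.9, 33.9, 168.2]
wrist_force: [0.5, -0.7, 0.1]
finger_gap: 0.0001
finger_force: 0.0
```

Run:
```python
from h import *
c=manip.read_camera("top");g=c["pixels"].astype(int)
m=((g[...,0]>g[...,1]+20)&(g[...,0]<130)&(g[...,2]<100)).astype('u1');m[:,:180]=0;m[:,240:]=0;m[:180]=0;m[240:]=0
n,l,st,ce=cv2.connectedComponentsWithStats(m);k=1+np.argmax(st[1:,4]);print(st[k],"bowl floor at",at(c,*ce[k],.101))
s=manip.get_state();print(s["tool_pos"],s["wrist_force"])
```

```text
[195 195  25  25 494] bowl floor at [0.56765368 0.18793577]
[0.40742084 0.22384432 0.17562335] [ 1.16401264  0.61415265 -0.17788745]
```

The bowl is still centred on the plate and the arm is clear, so I hand in.

```bash
python3 -c "
from workcell import manip;print(manip.hand_in())"
```

```text
the job is handed in; nothing more can be done
None
```

The job is handed in (no verdict came back): the cream pot stands upright on the worktop, the large bowl is centred on the plate to within about 3 mm, the tare key was held at 8 to 9 N for about 1.6 s, and the arm backed clear at about 24 s.

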